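# Close up the microscope-slide case

## Robot

A 6-joint arm with a two-finger parallel gripper is mounted at the origin on the work surface. World frame = base frame: x ahead of the robot, y to its left, z up, the work surface at z = 0. Lengths are in m, angles in rad, forces in N, time in s.
With the tool pointing down it reaches from about 0.4 to 0.825 m from the base axis. Payload 7 kg.
Tool frame: the origin (TCP) lies on the centre line of the jaws, within the pads' length; the fingertips stand arm.tip_reach ahead of it and the grasp point (between the pads) lies 5 mm behind it (arm.tip_reach is the distance from the TCP to the fingertips, in m); z points along the fingers, y is the line along which they close (so a half turn about z gives the same grasp; the last joint's range is limited). The gripper opens to 88 mm and grips with 3 to 60 N. Pads are 19 mm wide; open, the fingers measure 130 mm over their backs; the gripper's body (78 mm by 193 mm) begins 47 mm behind the grasp point.
Start: joints at [1.523, 0.359, 0.012, 0, -1.224, -0.288], TCP at [0.222, 0.637, 0.241] pointing down, gripper open.
Joint ranges: [-3.07, 3.07], [-1.43, 2.12], [-1.02, 1.25], [-3.03, 1.67], [-3.05, -0], [-3.03, 3.03]. Speed limits (rad/s): [2.39, 2.39, 3.01, 3.14, 3.14, 3.14].

## Interface

Orientations are given as [roll, pitch, yaw] about the fixed x, y, z axes, in that order (R = Rz(yaw) Ry(pitch) Rx(roll)).
In Python, from station import status, optics, order, arm gives the robot as it stands. The module is installed in compiled form; this text tells all that it offers.
- The arm moves only by the shell command python3 -m jog 'ROWS' [FORCE]. ROWS is JSON, a list of rows, each a list of 3 entries, a list of its own where there are three numbers: the gripper command: -1 is shut, 1 is fully open, values between are in proportion, then the shift along the tool's x, y, z in mm, then the turn about the tool's z in rad. A call has 1 to 20 rows; each row is the pose to reach, as a shift and turn from the pose commanded when the call began, along the tool's axes at that moment; what a row does not reach only later rows make up. A row lasts 1/8 s, in which the tool goes at most 62.5 mm and 10.7 degrees, less where a joint would pass 70% of its speed; a pose out of reach is approached as far as the arm can. A call with a gripper value outside its range is refused whole. The fingers move at their own pace and stop on an object; FORCE is the grip in N (left out, the last holds). Time passes only in rows, so rows that repeat a pose let the fingers close. It gives the time, the measured TCP pose, the force, the opening and the grip force at its end, in the units of the state.
- status.get_state(): the state, without advancing time (a new reading comes with each control period).
- optics.grab_frame(name): name is "side" or "top" or "wrist"; returns a dict with "color" (400x640x3 uint8, red, green, blue), "mtx" (3x3 intrinsics, pixels), "cam_to_world" (4x4, takes a point from camera to world coordinates). Camera axes: x right, y down, z forward; pixel columns grow to the right and rows downward; lengths in m; the calibration is good to about 2 mm. A picture is of the moment at which its call begins. There is no depth.
- order.job_done(): hands the job in; it is judged then, once.
The state is a dict: "t": time; "q": joint angles; "qd": joint speeds; "joint_efforts": joint torques, N m; "eef_pos": TCP position; "ee_rot": TCP orientation; "force": force on the tool from outside, world axes, zero at the start; "moment": the same for the moment, N m; "width": finger opening in m; "gripper_force": force on a finger pad.
Only numpy, scipy, OpenCV 4.12 (cv2) and the standard library are available. Lean on these libraries where they do the work, as an engineer would, in place of code of your own. Each camera call takes 0.05 s, during which the arm holds its last target. There are 200 camera calls.

## Task

Close up the wooden slide case: with the fingertips push both of its open drawers fully home, and only then push the lid over and all the way down, because its lip comes down in front. Nothing needs to be gripped. There is glass inside, so do not slam anything, and leave the microscope, the bottle, the lens can and the slide mailer where they are.

Things in the scene. Friction and masses are not known exactly. Their poses are not given: they have to be found in the camera images.
- case: Pale wooden slide case, fixed, 140 mm deep (its x), 220 wide (its y), 85 high without lid; origin at the centre of its underside. x points from the drawer front to the hinge at the back, y to the left seen from the front, z up. Two drawers in the lower front (-x) face; above them a well 24 mm deep, covered by the lid. Shut drawers are flush with the front, 70 mm before the origin.
- left_front (a point): Centre of the outer front face of the left (+y) drawer. The face is flat and upright, 96 mm wide (along the case's y) and 46 mm high (10 to 56 mm above the table), with no handle, only a thin brass card frame. This point is 33 mm above the table and 52.5 mm left of the case's middle plane.
- right_front (a point): The same point of the right (-y) drawer, 52.5 mm to the right of the case's middle plane.
- drawer_left (a joint): How far the left drawer is out, m: 0 shut (flush, against its stop), 0.10 the most. It slides along the case's x axis and is pushed home towards the case's +x; friction about 1.2 N plus a little drag, no spring or catch.
- drawer_right (a joint): The same for the right drawer.
- lid_hinge (a point): Middle of the lid's hinge line, at the top rear edge of the case: 70 mm behind the case's origin and 85 mm above the table; the hinge line runs along the case's y.
- lid_edge (a point): Middle of the lid's free edge, on its outer face, 149 mm from the hinge line. The lid is a flat wooden panel 222 mm wide, 7 mm thick; its inner face passes through the hinge line, its outer face lies 7 mm further out (upwards when shut: 92 mm above the table). A lip 5 mm thick reaches 11 mm beyond the inner face at the free edge.
- lid (a joint): Angle of the lid, rad: 0 shut (level, against its stop), 1.57 upright, 1.75 the most; it starts between 1.1 and 1.5, leaning over the case. The hinge is stiff: the lid stays at any angle, and needs about 2 to 3 N near the free edge to move, so it has to be pushed all the way down.
- microscope: Cream-coloured microscope with a black stage, 120 mm deep, 125 mm wide, 337 mm high, standing loose to the left of the case; origin at the centre of its underside. A bystander.
- bottle: Small amber bottle with a black cap, 38 mm across, 75 mm high, standing loose to the right of the case; origin at the centre of its underside. A bystander.
- lens_can: Round aluminium lens can, 41 mm across, 56 mm high, standing loose to the right of the case; origin at the centre of its underside. A bystander.
- mailer: White plastic slide mailer, 28 x 78 x 12 mm, lying loose in the well of the case (under the lid), below the rim; origin at the centre of its underside. A bystander.

How it is judged:
On the way, in this order (a step that is already met when the one before it is completed fails the run):
1. both drawers are pushed home (within 5 mm of shut) while the lid is still up (value of joint each of drawer_left, drawer_right below 0.005 m and value of joint lid above 0.6 rad), for 0.1 s.
2. the lid is pushed down shut (value of joint lid below 0.035 rad), for 0.2 s.
At the end, for the whole second after the job is handed in: Both drawers are within 5 mm of fully shut, the lid is within 0.035 rad of fully down (5 mm at its free edge), and the bystanders stand still (value of joint each of drawer_left, drawer_right below 0.005 m and value of joint lid below 0.035 rad and linear speed of each of microscope, bottle, lens_can below 0.02 m/s); the robot touches nothing.
It fails at once if the microscope is moved more than 20 mm, tipped or lifted (distance of microscope from where it was at the start of the episode above 0.02 m or angle between microscope's own z axis and vertical above 0.35 rad).
It fails at once if the bottle or the lens can is moved more than 20 mm, tipped or lifted (distance of any of bottle, lens_can from where it was at the start of the episode above 0.02 m or angle between any of bottle, lens_can's own z axis and vertical above 0.35 rad).
It fails at once if the slide mailer is moved more than 20 mm or lifted (distance of mailer from where it was at the start of the episode above 0.02 m or angle between mailer's own z axis and vertical above 0.35 rad).
It fails at once if a drawer is slammed (faster than 0.5 m/s) (velocity of joint any of drawer_left, drawer_right below -0.5 m/s).
It fails at once if the lid is slammed (faster than 5 rad/s) (velocity of joint lid below -5 rad/s).
It also fails if it takes over 58 s, if anything falls off the work surface, if the arm or the gripper's body presses on something with over 40 N, if the wrist force passes 120 N, or if a joint passes its speed limit or range.

## Working session

There is one attempt and no reset: what is moved stays moved. The work goes in short steps, Python scripts to look and compute and a shell command to move; the robot and the scene stay as the last step left them, time stands still between calls to the robot, and variables do not carry over. Pictures are saved under pics/ and viewed, at most 10 in all, crops included, and the job is handed in when it is done.

```bash
mkdir -p pics; python3 - <<'E'
from station import status, optics, order, arm
import cv2,numpy as np
s=status.get_state();print({k:np.round(v,3) for k,v in s.items()},arm.tip_reach)
for n in("side","top"):
    f=optics.grab_frame(n);cv2.imwrite(f"pics/{n}0.png",f["color"][:,:,::-1]);np.savez(f"pics/{n}0.npz",**f);print(n,f["mtx"].round(1),f["cam_to_world"].round(3))
E
```

```text
{'t': np.float64(0.0), 'q': array([ 1.523,  0.359,  0.011, -0.   , -1.224, -0.288]), 'qd': array([-0.   ,  0.001, -0.001,  0.   , -0.001, -0.001]), 'joint_efforts': array([-0.0000e+00, -5.8270e+01,  2.9307e+01,  6.9980e+00,  7.0000e-03,
       -0.0000e+00]), 'eef_pos': array([0.222, 0.637, 0.24 ]), 'ee_rot': array([ 3.14 , -0.   , -0.336]), 'force': array([ 0.372, -1.185,  0.497]), 'moment': array([-0.023, -0.02 , -0.03 ]), 'gripper_force': np.float64(0.0), 'width': np.float64(0.088)} 0.014
side [[481.6   0.  325.9]
 [  0.  481.6 202.5]
 [  0.    0.    1. ]] [[ 0.727 -0.436  0.53   0.005]
 [-0.686 -0.447  0.574 -0.518]
 [-0.013 -0.781 -0.624  0.708]
 [ 0.     0.     0.     1.   ]]
top [[423.3   0.  317.8]
 [  0.  423.3 204.1]
 [  0.    0.    1. ]] [[ 0.161 -0.962  0.219  0.365]
 [-0.987 -0.157  0.036  0.05 ]
 [-0.    -0.222 -0.975  1.011]
 [ 0.     0.     0.     1.   ]]
```

View pics/side0.png

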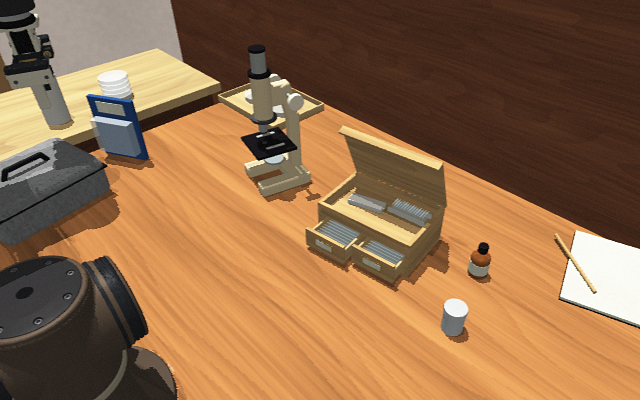

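View pics/top0.png

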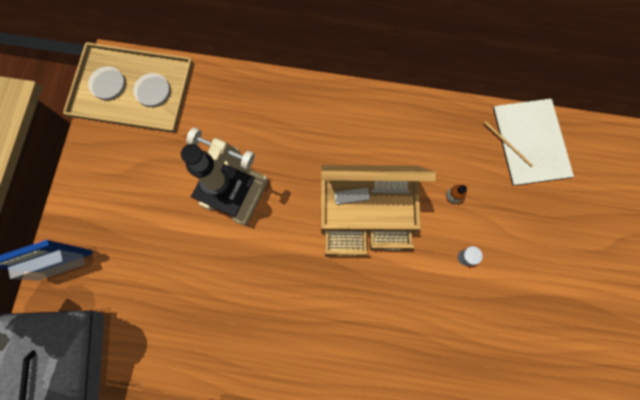

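The top view shows the case spanning cols 321–420, rows 168–232, with both drawers out (rows 232–256). The lid is up at row ~175, the bottle at (457,193) and the can at (472,257). I'll zoom in next to get exact corners.

```bash
python3 - <<'E'
import cv2
a=cv2.imread("pics/top0.png")[155:265,310:485];b=cv2.imread("pics/side0.png")[115:290,295:460]
cv2.imwrite("pics/ta.png",cv2.resize(a,None,fx=4.5,fy=4.5,interpolation=cv2.INTER_CUBIC))
cv2.imwrite("pics/sa.png",cv2.resize(b,None,fx=3.4,fy=3.4,interpolation=cv2.INTER_CUBIC))
E
```

```text
(no output)
```

View pics/ta.png

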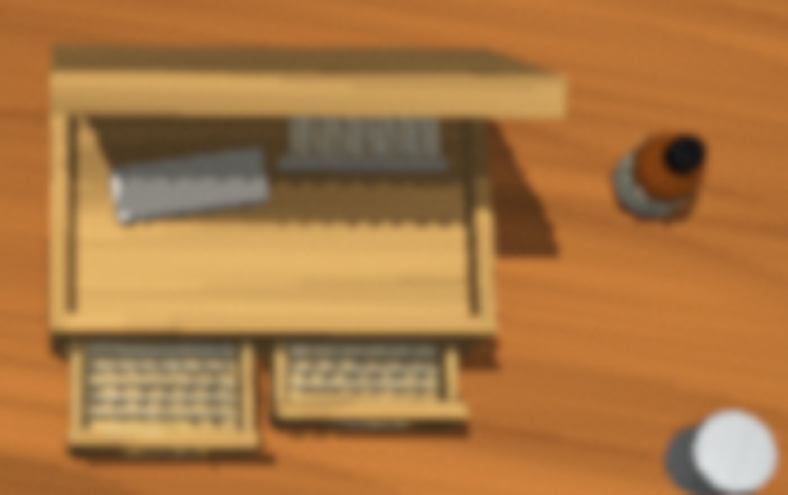

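View pics/sa.png

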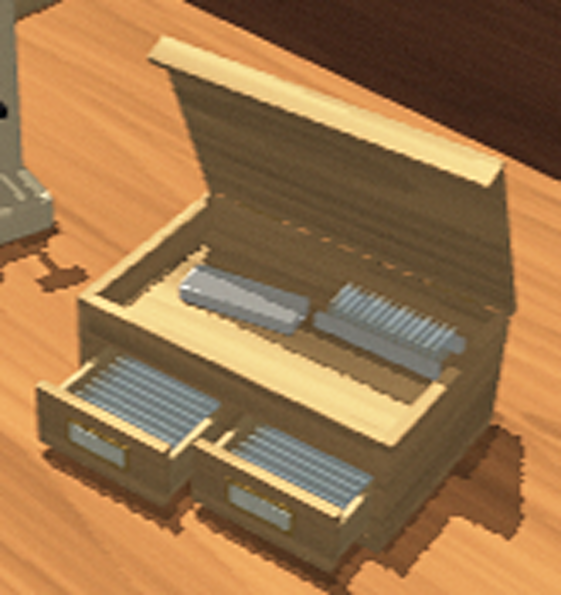

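The zoomed crops give the case rim at (50,332)–(496,335) in the top crop and (80,297)–(392,443) in the side crop. The drawer fronts, lid edge, mailer, bottle and can are all resolvable too.

```bash
cat >h.py <<'E'
import numpy as np
F={n:np.load(f"pics/{n}0.npz") for n in("side","top")}
def ray(n,p):
    c=F[n];M=c["cam_to_world"];u,v=(p[0]/4.5+310,p[1]/4.5+155) if n=="top" else (p[0]/3.4+295,p[1]/3.4+115)
    d=M[:3,:3]@np.linalg.inv(c["mtx"])@[u,v,1];return M[:3,3],d/np.linalg.norm(d)
def pl(n,p,z):
    o,d=ray(n,p);return o+d*(z-o[2])/d[2]
def tri(pt,ps):
    A=0;b=0
    for n,p in(("top",pt),("side",ps)):
        o,d=ray(n,p);P=np.eye(3)-np.outer(d,d);A=A+P;b=b+P@o
    return np.linalg.solve(A,b)
E
python3 - <<'E'
from h import *
np.set_printoptions(precision=4,suppress=True)
T=[(50,332),(496,335)];S=[(80,297),(392,443)]
for t,s in zip(T,S):print("rim",pl("top",t,.085),pl("side",s,.085),tri(t,s))
L=(pl("top",T[0],.085)+pl("side",S[0],.085))/2;R=(pl("top",T[1],.085)+pl("side",S[1],.085))/2
print("width",np.linalg.norm(L-R));y=(L-R)/np.linalg.norm(L-R);x=np.array([y[1],-y[0],0])
o=(L+R)/2+x*.07;o[2]=0;yaw=np.arctan2(x[1],x[0]);print("case",o,"yaw",yaw)
loc=lambda p:np.array([(p-o)@x,(p-o)@y,p[2]])
for n,t,s in(("drL l",(68,447),(38,387)),("drL r",(258,445),None),("drR l",(277,422),(195,455)),("drR r",(466,428),(343,520))):
    print(n,loc(pl("top",t,.056)),s and loc(pl("side",s,.056)))
for t,s in(((50,72),(160,38)),((565,77),(502,160))):
    p=tri(t,s);q=loc(p);print("lid",p,q)
print("bottle",pl("top",(684,155),.075),loc(pl("top",(684,155),.075)));print("can",loc(pl("top",(735,452),.056)))
for p in((115,215),(268,195)):print("mailer",loc(pl("top",p,.07)))
E
```

```text
rim [0.5191 0.0681 0.085 ] [0.5234 0.0667 0.085 ] [0.5207 0.0669 0.0859]
rim [ 0.5528 -0.1487  0.085 ] [ 0.559  -0.1467  0.085 ] [ 0.5532 -0.1488  0.0897]
width 0.21788717399823415
case [ 0.6077 -0.029   0.    ] yaw 0.15973849091152204
drL l [-0.1255  0.1008  0.056 ] [-0.1226  0.0977  0.056 ]
drL r [-0.1243  0.0056  0.056 ] None
drR l [-0.1128 -0.0042  0.056 ] [-0.1141 -0.0109  0.056 ]
drR r [-0.1156 -0.099   0.056 ] [-0.1073 -0.1044  0.056 ]
lid [0.6079 0.0837 0.224 ] [0.0181 0.1112 0.224 ]
lid [ 0.641  -0.1358  0.2268] [ 0.0159 -0.1107  0.2268]
bottle [ 0.6623 -0.2352  0.075 ] [ 0.0212 -0.2122  0.075 ]
can [-0.1275 -0.2331  0.056 ]
mailer [-0.0094  0.0769  0.07  ]
mailer [ 0.0011 -0.0009  0.07  ]
```

```bash
cat >g.py <<'E'
import numpy as np
from scipy.spatial.transform import Rotation as Ro
from station import status
np.set_printoptions(precision=4,suppress=True)
O=np.array([.6077,-.029,0]);YAW=.16;C=Ro.from_euler('z',YAW)
def show(*T):
    s=status.get_state();R=Ro.from_euler('xyz',s["ee_rot"])
    print("t",s["t"],"local",C.inv().apply(s["eef_pos"]-O),"rot",s["ee_rot"],"F",C.inv().apply(s["force"]),"q",s["q"])
    for t in T:print(t,"-> mm",(R.inv().apply(O+C.apply(t)-s["eef_pos"])*1e3).round(1),"turn",round(s["ee_rot"][2]-YAW,3))
E
python3 - <<'E'
from g import *
from h import pl
show([-.18,.25,.25],[-.18,0,.25],[-.18,0,.052])
for u,v in((270,180),(240,222),(192,193)):
    p=pl("top",((u-310)*4.5,(v-155)*4.5),0.0);print("scope",C.inv().apply(p-O))
E
```

```text
t 0.1 local [-0.2744  0.7188  0.2397] rot [ 3.1401 -0.0001 -0.3359] F [0.0492 0.3153 0.06  ] q [ 1.5231  0.3593  0.0112 -0.0003 -1.2241 -0.2881]
[-0.18, 0.25, 0.25] -> mm [306.1 367.4  -9.7] turn -0.496
[-0.18, 0, 0.25] -> mm [425.  587.3  -9.3] turn -0.496
[-0.18, 0, 0.052] -> mm [425.  587.  188.7] turn -0.496
scope [0.0646 0.2362 0.    ]
scope [-0.0414  0.3062  0.    ]
scope [0.0311 0.4276 0.    ]
```

```bash
python3 -m jog '[[1,[140,195,-9],-0.15],[1,[140,195,-9],-0.15],[1,[140,195,-9],-0.15],[1,[140,195,-9],-0.15],[1,[285,390,-9],-0.35],[1,[285,390,-9],-0.35],[1,[285,390,-9],-0.35],[1,[285,390,-9],-0.35],[1,[425,587,-9],-0.496],[1,[425,587,-9],-0.496],[1,[425,587,-9],-0.496],[1,[425,587,-9],-0.496],[1,[425,587,-9],-0.496],[1,[425,587,-9],-0.496],[1,[425,587,-9],-0.496]]'; python3 -c "
from g import *
show([-.18,0,.25],[-.18,0,.052])"
```

```text
t: 1.98
eef_pos: [0.4301, -0.056, 0.2495]
ee_rot: [-3.141, -0.0, 0.162]
force: [-0.2, -0.4, 0.4]
width: 0.0876
gripper_force: 0.0
t 1.975 local [-0.1796  0.0017  0.2495] rot [-3.1415 -0.      0.162 ] F [-0.2876 -0.3733  0.383 ] q [ 0.3285 -0.0594 -0.4716 -0.0001 -1.1585  1.4044]
[-0.18, 0, 0.25] -> mm [-0.4  1.7 -0.5] turn 0.002
[-0.18, 0, 0.052] -> mm [ -0.4   1.7 197.5] turn 0.002
```

```bash
python3 -m jog '[[1,[0,2,50],0],[1,[0,2,100],0],[1,[0,2,150],0],[1,[0,2,185],0],[1,[0,2,197],0],[1,[0,2,197],0],[1,[15,2,197],0],[1,[30,2,197],0],[1,[40,2,197],0],[1,[50,2,197],0],[1,[60,2,197],0],[1,[70,2,197],0],[1,[80,2,197],0],[1,[88,2,197],0],[1,[88,2,197],0]]'; python3 - <<'E'
from g import *
show()
from station import optics
import cv2
f=optics.grab_frame("side");cv2.imwrite("pics/s1.png",cv2.resize(f["color"][100:300,280:480,::-1],None,fx=2.5,fy=2.5))
E
```

```text
t: 3.85
eef_pos: [0.5186, -0.0446, 0.0525]
ee_rot: [-3.141, -0.001, 0.16]
force: [-0.7, 0.2, 0.2]
width: 0.0877
gripper_force: 0.0
t 3.85 local [-0.0904 -0.0012  0.0525] rot [-3.1415 -0.0013  0.1603] F [-0.6276  0.2686  0.1717] q [ 0.2916  0.3124 -0.5588  0.0001 -0.6983  1.4394]
```

View pics/s1.png

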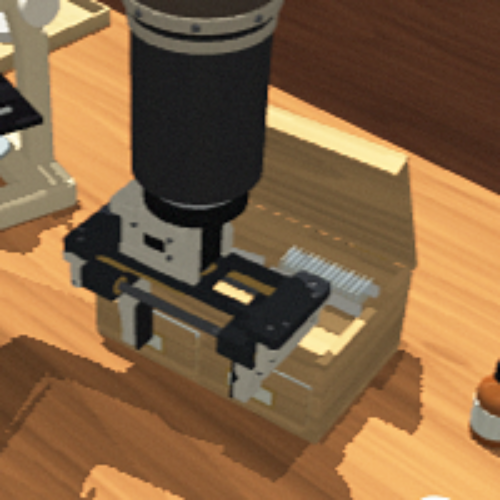

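The fingers are on both drawer faces, which are almost home, and the body clears the rim and lid. I'll creep on to the stops.

```bash
python3 -m jog '[[1,[3,0,0],0],[1,[6,0,0],0],[1,[8,0,0],0],[1,[8,0,0],0]]'; python3 -c "
from g import *
show()"; python3 -m jog '[[1,[1,0,0],0],[1,[2,0,0],0],[1,[2,0,0],0]]'; python3 -c "
from g import *
show()"
```

```text
t: 4.4
eef_pos: [0.5256, -0.0435, 0.0526]
ee_rot: [-3.142, -0.0, 0.16]
force: [-1.8, 0.8, 0.7]
width: 0.088
gripper_force: 0.6
t 4.4 local [-0.0833 -0.0013  0.0526] rot [-3.1415 -0.0004  0.1603] F [-1.6718  1.1013  0.7143] q [ 0.2896  0.3221 -0.5429 -0.     -0.7054  1.4415]
t: 4.78
eef_pos: [0.5272, -0.0433, 0.0525]
ee_rot: [-3.142, 0.0, 0.16]
force: [-3.4, 0.9, 0.5]
width: 0.0879
gripper_force: 1.4
t 4.775 local [-0.0818 -0.0013  0.0525] rot [-3.1415  0.0003  0.16  ] F [-3.2617  1.4017  0.544 ] q [ 0.289   0.3246 -0.5389 -0.0002 -0.7075  1.442 ]
```

```bash
for i in 1 2; do python3 -m jog '[[1,[1,0,0],0],[1,[2,0,0],0],[1,[2,0,0],0]]'|grep -E "eef|^force"; done; python3 -m jog '[[1,[1,0,0],0],[1,[1,0,0],0]]'|grep -E "eef|^force"
```

```text
eef_pos: [0.5273, -0.0435, 0.0522]
force: [-9.7, 0.8, 5.2]
eef_pos: [0.5273, -0.0436, 0.0519]
force: [-14.4, 1.6, 10.2]
eef_pos: [0.5273, -0.0437, 0.0517]
force: [-17.4, 1.8, 11.5]
```

Both drawers are against a hard stop. I'll back off, raise the tool and check.

```bash
python3 -m jog '[[1,[-5,0,0],0],[1,[-30,0,0],0],[1,[-70,0,0],0],[0,[-90,0,-30],0],[-1,[-90,0,-90],0],[-1,[-90,0,-150],0],[-1,[-90,0,-210],0],[-1,[-90,0,-240],0],[-1,[-90,0,-240],0]]'; python3 - <<'E'
from g import *
show([.075,0,.29])
from station import optics
import cv2
f=optics.grab_frame("side");a=f["color"][115:290,295:460,::-1]
g=optics.grab_frame("top")["color"][155:265,310:485,::-1]
r=lambda i:cv2.resize(i,(400,int(400*i.shape[0]/i.shape[1])),interpolation=cv2.INTER_CUBIC)
a,g=r(a),r(g);g=cv2.copyMakeBorder(g,0,a.shape[0]-g.shape[0],0,0,0);cv2.imwrite("pics/s2.png",np.hstack([a,g]))
E
```

```text
t: 6.9
eef_pos: [0.4455, -0.0566, 0.2958]
ee_rot: [-3.141, -0.008, 0.161]
force: [0.1, -0.4, -1.1]
width: 0.0332
gripper_force: 0.0
t 6.9 local [-0.1645 -0.0014  0.2958] rot [-3.1415 -0.0078  0.1606] F [ 0.0691 -0.4428 -1.1229] q [ 0.3158 -0.065  -0.3707  0.0011 -1.2574  1.4153]
[0.075, 0, 0.29] -> mm [239.5  -1.3   7.6] turn 0.001
```

View pics/s2.png

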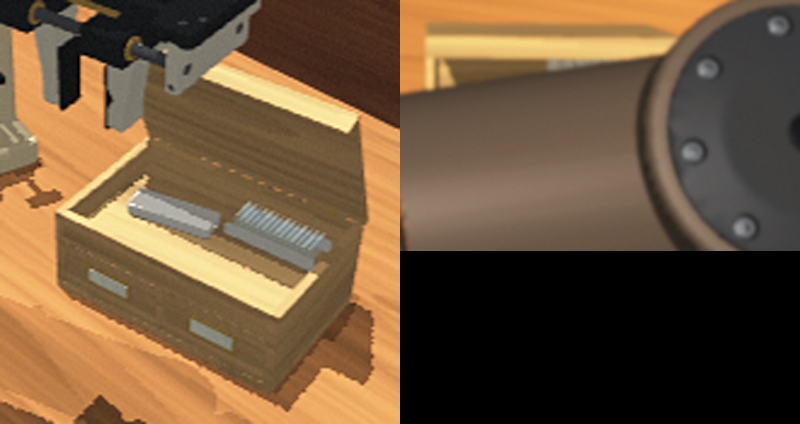

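Both drawers are flush, the lid is still up and nothing else moved. Next I'll go over the lid with closed fingers and come down behind it.

```bash
python3 -m jog '[[-1,[60,0,-5],0],[-1,[120,0,-5],0],[-1,[180,0,-5],0],[-1,[230,0,-5],0],[-1,[250,0,0],0],[-1,[250,0,0],0],[-1,[250,0,40],0],[-1,[250,0,80],0],[-1,[250,0,80],0]]'; python3 - <<'E'
from g import *
T=[]
for th in (1.3,1.16,1.0,.85,.7,.55,.4,.28,.18,.1,.05,0,-.03):
    c,s=np.cos(th),np.sin(th);T.append([.068-.125*c+.007*s+.0095,0,.085+.125*s+.007*c+.014])
show(*np.array(T))
E
```

```text
t: 8.12
eef_pos: [0.6875, -0.0174, 0.2089]
ee_rot: [-3.142, 0.007, 0.16]
force: [-0.2, -0.2, 0.5]
width: 0.0006
gripper_force: 0.0
t 8.125 local [ 0.0806 -0.0013  0.2089] rot [-3.1415  0.0071  0.1599] F [-0.2367 -0.2028  0.4806] q [ 0.2569  0.4025  0.0054 -0.0008 -1.1808  1.4741]
[0.0508 0.     0.2213] -> mm [-29.9  -1.3 -12.2] turn -0.0
[0.034  0.     0.2164] -> mm [-46.7  -1.3  -7.2] turn -0.0
[0.0159 0.     0.208 ] -> mm [-64.8  -1.3   1.4] turn -0.0
[0.0003 0.     0.1975] -> mm [-80.3  -1.3  11.9] turn -0.0
[-0.0136  0.      0.1849] -> mm [-94.1  -1.2  24.7] turn -0.0
[-0.0254  0.      0.1703] -> mm [-105.8   -1.2   39.3] turn -0.0
[-0.0349  0.      0.1541] -> mm [-115.2   -1.2   55.6] turn -0.0
[-0.0407  0.      0.1403] -> mm [-120.9   -1.2   69.5] turn -0.0
[-0.0442  0.      0.1283] -> mm [-124.3   -1.2   81.5] turn -0.0
[-0.0462  0.      0.1184] -> mm [-126.2   -1.2   91.3] turn -0.0
[-0.047   0.      0.1122] -> mm [-126.9   -1.2   97.5] turn -0.0
[-0.0475  0.      0.106 ] -> mm [-127.4   -1.2  103.8] turn -0.0
[-0.0477  0.      0.1022] -> mm [-127.5   -1.2  107.5] turn -0.0
```

```bash
python3 -m jog '[[-1,[0,0,0],0],[-1,[0,0,0],0],[-1,[0,0,0],0]]'|grep eef; python3 -m jog '[[-1,[-15,0,-10],0],[-1,[-30,0,-12],0],[-1,[-40,0,-10],0],[-1,[-47,0,-7],0],[-1,[-56,0,-3],0],[-1,[-65,0,1],0],[-1,[-65,0,1],0]]'; python3 -c "
from g import *
show([.0159,0,.208])"
```

```text
eef_pos: [0.6907, -0.0169, 0.2141]
t: 9.38
eef_pos: [0.6251, -0.0275, 0.211]
ee_rot: [-3.141, 0.001, 0.16]
force: [0.0, 0.1, -0.1]
width: 0.0003
gripper_force: 0.0
t 9.375 local [ 0.0174 -0.0013  0.211 ] rot [-3.1415  0.0013  0.1602] F [ 0.0571  0.1356 -0.0876] q [ 0.2674  0.299  -0.1438 -0.0003 -1.1293  1.4636]
[0.0159, 0, 0.208] -> mm [-1.5 -1.3  3. ] turn 0.0
```

```bash
python3 -m jog '[[-1,[-9,0,8],0],[-1,[-17,0,13],0],[-1,[-24,0,20],0],[-1,[-31,0,26],0],[-1,[-31,0,26],0]]'; python3 - <<'E'
from g import *
show([-.0136,0,.1849])
from station import optics
import cv2
f=optics.grab_frame("side");cv2.imwrite("pics/s3.png",cv2.resize(f["color"][80:300,260:480,::-1],None,fx=2.5,fy=2.5))
E
```

```text
t: 10.0
eef_pos: [0.5944, -0.0325, 0.1849]
ee_rot: [-3.142, 0.002, 0.16]
force: [0.0, 0.8, 0.9]
width: -0.0002
gripper_force: 0.0
t 10.0 local [-0.0137 -0.0013  0.1849] rot [-3.1415  0.0015  0.1601] F [0.1692 0.8148 0.8558] q [ 0.2733  0.2714 -0.2462 -0.0003 -1.0547  1.4578]
[-0.0136, 0, 0.1849] -> mm [ 0.1 -1.3  0. ] turn 0.0
```

View pics/s3.png

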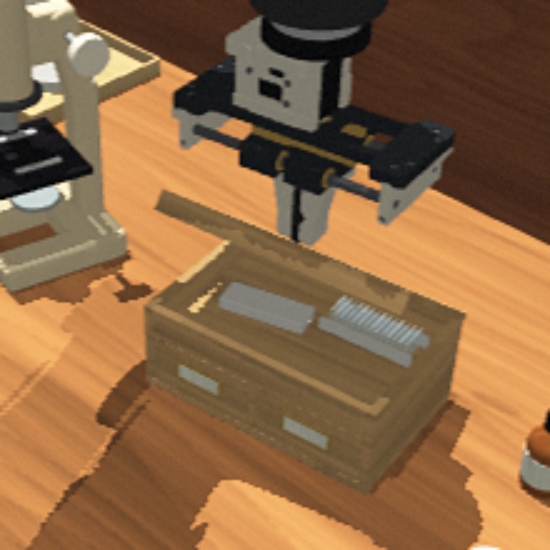

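The picture shows the drawers shut and the lid swung over to about 40°. It is seen edge-on from (160,200) to (410,300), with the tips on its outer face. I'll continue down.

```bash
python3 -m jog '[[-1,[-6,0,7],0],[-1,[-12,0,15],0],[-1,[-17,0,23],0],[-1,[-21,0,31],0],[-1,[-24,0,38],0],[-1,[-27,0,45],0],[-1,[-29,0,51],0],[-1,[-30,0,57],0],[-1,[-31,0,62],0],[-1,[-32,0,67],0],[-1,[-32,0,67],0]]'; python3 -c "
from g import *
show([-.047,0,.112],[-.0475,0,.106])"
```

```text
t: 11.42
eef_pos: [0.5637, -0.0375, 0.1181]
ee_rot: [3.142, 0.001, 0.16]
force: [-0.8, -0.6, -0.1]
width: 0.0002
gripper_force: 0.0
t 11.425 local [-0.0448 -0.0013  0.1181] rot [3.1416 0.0006 0.1602] F [-0.9223 -0.4503 -0.0699] q [ 0.28    0.2905 -0.3937 -0.0001 -0.8871  1.451 ]
[-0.047, 0, 0.112] -> mm [-2.2 -1.3  6.1] turn 0.0
[-0.0475, 0, 0.106] -> mm [-2.7 -1.3 12.1] turn 0.0
```

```bash
python3 -m jog '[[-1,[0,0,3],0],[-1,[0,0,6],0],[-1,[0,0,9],0],[-1,[0,0,11],0],[-1,[0,0,11],0]]'|grep -E "eef|^force"; for i in 1 2; do python3 -m jog '[[-1,[0,0,1],0],[-1,[0,0,2],0],[-1,[0,0,2],0]]'|grep -E "eef|^force"; done
```

```text
eef_pos: [0.5639, -0.0374, 0.1074]
force: [0.6, 0.1, 0.9]
eef_pos: [0.564, -0.0374, 0.1063]
force: [-2.6, 0.2, 6.1]
eef_pos: [0.5641, -0.0374, 0.1061]
force: [-8.5, 2.4, 21.4]
```

The lid is at its stop: the TCP is at 0.106 m, which is the shut height. I'll lift off and check.

```bash
python3 -m jog '[[-1,[0,0,-5],0],[-1,[0,0,-40],0],[-1,[0,0,-90],0],[-1,[0,0,-150],0],[-1,[0,0,-150],0],[-1,[0,0,-150],0]]'|grep -E "^t|eef|^force"; python3 - <<'E'
from station import optics
import cv2
f=optics.grab_frame("side");cv2.imwrite("pics/s4.png",cv2.resize(f["color"][120:350,270:520,::-1],None,fx=2.5,fy=2.5))
E
```

```text
t: 13.55
eef_pos: [0.5636, -0.0373, 0.2534]
force: [-0.9, -0.4, 0.1]
```

View pics/s4.png

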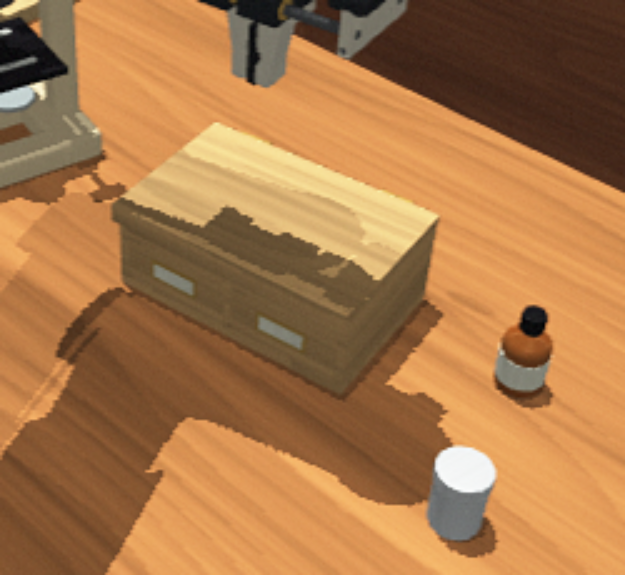

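The picture shows the lid flat with its lip over the front, both drawers flush, and the bottle and can standing. The tool is clear of everything.

```bash
python3 -c "
from station import order
print(order.job_done())"
```

```text
the job is handed in; nothing more can be done
None
```

I closed the slide case and handed the job in at about 14 s: both drawers were pushed to their stops first, then the lid all the way down, and the last picture showed everything shut with the bottle and lens can standing; the hand-in gave no verdict.

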